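Prop the airing box's lid on its rod

TASK

The lid of the wooden airing box is leaning right back. Swing the prop rod up from its clip inside the box until it leans on its stop just past upright, then bring the lid forward and lower it gently, without letting it drop, so that the rod's tip stands in the slot under the lid and the rod alone holds the lid half open. Leave the things in and around the box where they are.

Things in the scene. Friction and masses are not known exactly. Their poses are not given: they have to be found in the camera images.
- airing_box: open wooden box, fixed to the table, 215 mm deep (its x) x 260 mm wide (its y) x 75 mm high, walls 12 mm, floor top at 12 mm. Origin at the centre of the underside, z up; x points from the front wall (nearest the robot) to the hinge wall. A rail across the inside at x = -40 mm, top at 30 mm, carries the rod's pivot bracket (at y = +75 mm, top at 66 mm) and its open-topped clip (at y = -70 mm, top at 61 mm). A copper plate lies fixed on the floor behind the rail (below 22 mm)
- lid (a joint): lid angle, rad: 0 shut, grows as it opens, 1.85 is its stop, leaning back. It starts between 1.70 and 1.85. It leans back by its own weight, with light friction (0.05 N m); once forward of about 1.45 it falls shut by its weight (about 0.4 kg) unless held. It rests at about 0.82 when the rod's tip is in the slot
- lid_hinge (a point): middle of the lid's hinge line, at x = +100 mm, y = 0, z = 77 mm in the box. Axes are the lid's, which coincide with the box's when the lid is shut; the lid opens by turning about +y. The plywood lid reaches 210 mm from the hinge, is 260 mm wide and 10 mm thick, its underside passing through the hinge line
- lid_bar (a point): centre of the round steel bar handle along the lid's free edge: 12 mm thick, parallel to the hinge, 92 mm between its two end lugs, 238 mm from the hinge, with a 22 mm clear gap to the lid's edge. Axes are the lid's. It is the highest part of the opened lid; it can be pinched across and turns between the fingers
- prop_rod (a joint): rod angle, rad: 0 lying in its clip, 1.571 upright, 1.745 at its stop, leaning 10 degrees past upright to the box's +y side, where it rests by itself. Light friction (0.015 N m): between about 1.45 and 1.7 it stays where it is left, below 1.45 it falls back into the clip
- rod_pivot (a point): pivot of the prop rod, at x = -40 mm, y = +75 mm, z = 55 mm in the box. Axes are the rod's, which coincide with the box's while it lies in its clip; the rod lies along its -y and swings up about its -x axis, in the plane across the box
- rod_grip (a point): middle of the rod's 50 mm long rubber sleeve (15 mm thick), 110 mm from the pivot; 55 mm above the table while in the clip, clear all round apart from the rail 17 mm below the sleeve. A firm pinch resists the rod's turning and may slip along the sleeve; a light pinch (about 6 N) lets it turn. Near upright it can also be pushed from its -y side. Axes are the rod's
- rod_tip (a point): centre of the rod's round end, 165 mm from the pivot; the steel rod is 12 mm thick. The lid is propped when this point is about 6 mm below the slot's bottom. Axes are the rod's
- lid_slot (a point): bottom of the V-sided slot of dark steel on the lid's underside, 198 mm from the hinge and 104 mm to the +y side of the lid's middle. It is 18 mm wide at the bottom, 46 mm at its mouth 22 mm away from the lid, and 46 mm long in the direction away from the hinge. Axes are the lid's, the slot opens to -z
- burnisher: dark-handled burnisher, 190 mm long and 18 mm thick, lying on the box's floor between the rail and the front wall, along the box's y; leave it there. Origin under its middle
- jar: pale jar with white lid, 65 mm across, 124 mm high, standing to the right of the box (its -y side); leave it. Origin at the centre of its underside
- ink_tube: lying metal ink tube with black cap, 109 x 38 x 26 mm, to the left of the box; leave it. Origin under its middle
- loupe: black magnifier, 39 mm across, 40 mm high, to the left of the box; leave it. Origin at the centre of its underside

How it is judged:
By the outcome, as a careful person would: the job done as asked, in the order asked, and still so for the second after the job is handed in, with the robot touching nothing.
It also fails if it takes over 64 s, if anything falls off the work surface, if the arm or the gripper's body presses on something with over 40 N, if the wrist force passes 120 N, or if a joint passes its speed limit or range.

ROBOT

A 6-joint arm with a two-finger parallel gripper is mounted at the origin on a cart in front of the work surface, level with it; the furniture and walls round the work are solid. World frame = base frame: x ahead of the robot, y to its left, z up, the work surface at z = 0. Lengths are in m, angles in rad, forces in N, time in s.
With the tool pointing down it reaches from about 0.325 to 0.775 m from the base axis. Payload 5.5 kg.
Tool frame: the origin (TCP) lies between the finger pads; the fingertips stand 8 mm ahead of it and the grasp point (between the pads) lies 11 mm behind it (tcp_to_tips is the distance from the TCP to the fingertips, in m); z points along the fingers, y is the direction in which the jaws open and shut (so a half turn about z gives the same grasp; the last joint's range is limited). The gripper opens to 88 mm and grips with 3 to 60 N. Pads are 20 mm wide; open, the fingers measure 115 mm over their backs; the gripper's body (75 mm by 178 mm) begins 61 mm behind the grasp point.
Start: joints at [1.271, 0.091, 1.231, -0, 1.82, -0.057], TCP at [0.144, 0.582, 0.231] pointing down, gripper open.
Joint ranges: [-2.87, 2.87], [-0.86, 2.18], [0.17, 2.46], [-1.51, 4.65], [0.06, 2.69], [-2.65, 2.65]. Speed limits (rad/s): [2.57, 2.57, 3.01, 3.14, 3.14, 3.14].

INTERFACE

Orientations are given as a unit quaternion [w, x, y, z].
In Python, from bench import * gives the robot as it stands. Calls block until the motion is done:
- move_to(position, orientation): joint-space move of the TCP to a pose.
- move_l(position, speed=0.15, orientation=None): straight line of the TCP; orientation=None keeps the orientation; speed is the mean speed in m/s.
- movej(angles): joint-space move.
- gripper_open() and close(): open the fingers fully, or close them until they stop; the grip force is fixed at half the most.
- hold(seconds).
- inverse_kinematics(position, orientation): joint angles nearest the present ones, or None.
- state(): the state.
- get_image(name): name is "side" or "top" or "wrist"; returns a dict with "frame" (420x560x3 uint8, blue, green, red), "depth" (420x560 float32, m along the optical axis (not along the pixel's ray), 0 where there is no reading), "camera_matrix" (3x3 intrinsics, pixels), "view" (4x4, takes a point from world to camera coordinates). Camera axes: x right, y up, looking along -z (the intrinsics and any distortion apply to the point x, -y, -z); pixel columns grow to the right and rows downward; lengths in m; the calibration is good to about 2 mm. The wrist camera is an equidistant fisheye: a pixel r from the principal point sees the ray r / f radians off the axis. A picture is of the moment at which its call begins.
A pose or a line that the arm cannot do raises IKError and nothing moves.
- job_done(): hands the job in, once; it reports no verdict.
The state is a dict: "time": time; "joint_pos": joint angles; "dq": joint speeds; "joint_torque": joint torques, N m; "ee_pos": TCP position; "ee_rot": TCP orientation; "ft_force": force on the tool from outside, world axes, zero at the start; "moment": the same for the moment, N m; "finger_gap": finger opening in m.
Only numpy, scipy, OpenCV 4.12 (cv2) and the standard library are available. Lean on these libraries where they do the work, as an engineer would, in place of code of your own. Each camera call takes 0.05 s, during which the arm holds its last target.

## Working session

There is one attempt and no reset: what is moved stays moved. The work goes in short steps, each a Python script; the robot and the scene stay as the last script left them, time stands still between calls to the robot, and variables do not carry over. Pictures are saved under pics/ and viewed, and the job is handed in when it is done.

```bash
ls; mkdir -p pics; python3 - <<'E'
from bench import *
import cv2,numpy as np
for n in ["side","top","wrist"]:
    im=get_image(n); cv2.imwrite(f"pics/a_{n}.png",im["frame"]); np.savez(f"a_{n}.npz",**im)
    print(n,im["camera_matrix"].tolist(),np.round(im["view"],3).tolist())
print(state())
E
```

```text
pics
side [[439.9822743209337, 0.0, 281.65150227500544], [0.0, 439.9822743209337, 203.57757350766855], [0.0, 0.0, 1.0]] [[-0.999, 0.03, -0.014, 0.504], [-0.03, -0.652, 0.758, 0.001], [0.014, 0.758, 0.653, -1.016], [0.0, 0.0, 0.0, 1.0]]
top [[412.5002574934927, 0.0, 279.6969293697878], [0.0, 412.5002574934927, 208.345261499242], [0.0, 0.0, 1.0]] [[-0.013, -0.999, -0.036, 0.106], [0.996, -0.016, 0.085, -0.539], [-0.086, -0.035, 0.996, -1.081], [0.0, 0.0, 0.0, 1.0]]
wrist [[325.19226210127806, 0.0, 277.5216043935299], [0.0, 325.19226210127806, 208.07973500443126], [0.0, 0.0, 1.0]] [[0.24, 0.971, -0.003, -0.599], [-0.928, 0.228, -0.294, 0.036], [-0.285, 0.074, 0.956, -0.393], [0.0, 0.0, 0.0, 1.0]]
{'time': 0.15, 'joint_pos': array([ 1.27132586e+00,  9.16914994e-02,  1.23157746e+00,  2.39661118e-05,
        1.81979619e+00, -5.67364791e-02]), 'dq': array([ 0.00043772, -0.00113026, -0.00323795,  0.00207269, -0.00044849,
        0.00034609]), 'joint_torque': array([ 1.30500415e-03, -4.47042918e+01, -4.06909168e+01,  6.98451069e-02,
        2.74100545e-02, -1.26173400e-04]), 'ee_pos': array([0.14416983, 0.58221307, 0.22978124]), 'ee_rot': array([-1.41868125e-04,  1.21066300e-01,  9.92644150e-01, -7.22543946e-04]), 'ft_force': array([-0.11881338, -0.22302979, -0.10005116]), 'moment': array([ 0.02801198,  0.00691305, -0.00643631]), 'finger_gap': 0.08766339973028722}
```

View pics/a_side.png

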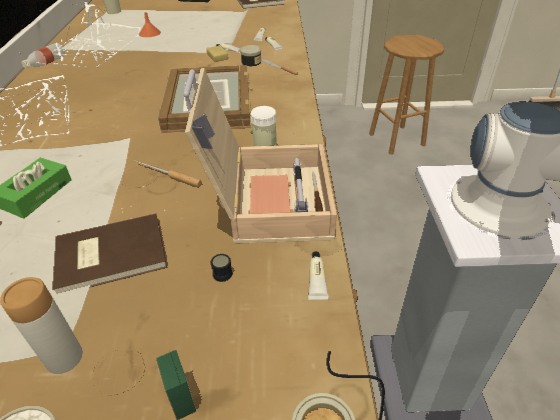

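View pics/a_top.png

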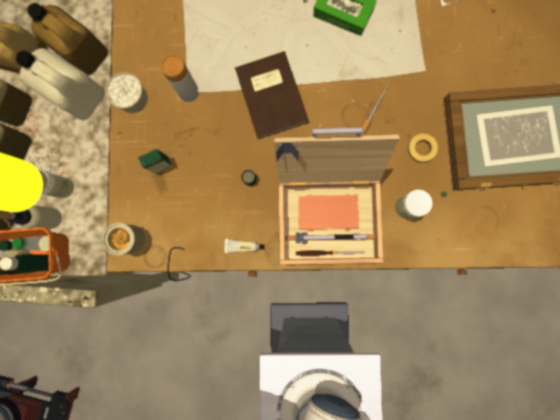

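```bash
python3 - <<'E'
import cv2
im=cv2.imread("pics/a_top.png")
cv2.imwrite("pics/a_top_c.png",cv2.resize(im[100:300,180:440],None,fx=3,fy=3,interpolation=cv2.INTER_CUBIC)[:600,:800])
E
```

```text
(no output)
```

View pics/a_top_c.png

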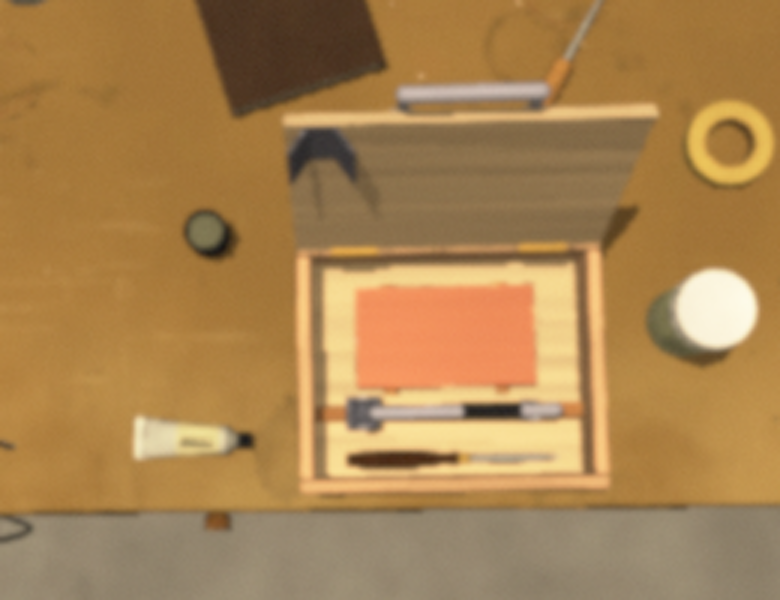

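The top view shows the box (front-left corner about (280,264), front-right (383,262)), with the rod across it at row 237 and the pivot on the left. The lid leans back with its bar at (312–362,131). Next I zoom in for precise points.

```bash
python3 - <<'E'
import cv2
im=cv2.imread("pics/a_top.png")
def grid(im,x0,y0,w,h,f,out):
    c=cv2.resize(im[y0:y0+h,x0:x0+w],None,fx=f,fy=f,interpolation=cv2.INTER_CUBIC)
    for x in range(x0-x0%10+10,x0+w,10):
        cv2.line(c,((x-x0)*f,0),((x-x0)*f,5),(0,0,255),1); cv2.putText(c,str(x),((x-x0)*f-10,15),0,.35,(255,0,255),1)
    for y in range(y0-y0%10+10,y0+h,10):
        cv2.line(c,(0,(y-y0)*f),(5,(y-y0)*f),(0,0,255),1); cv2.putText(c,str(y),(7,(y-y0)*f+4),0,.35,(255,0,255),1)
    cv2.imwrite(out,c)
grid(im,270,170,125,98,6,"pics/b_top.png")
im=cv2.imread("pics/a_side.png")
grid(im,185,65,155,180,3,"pics/b_side1.png")
grid(im,225,135,115,110,5,"pics/b_side.png")
E
```

```text
(no output)
```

View pics/b_top.png

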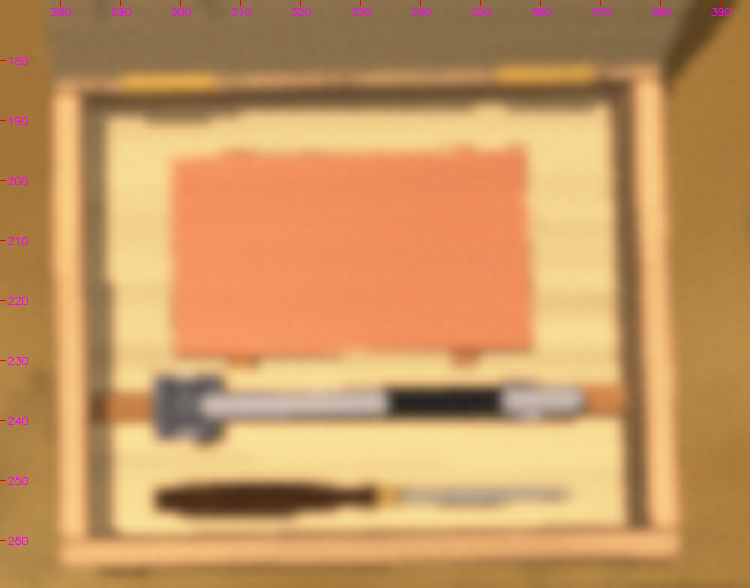

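View pics/b_side.png

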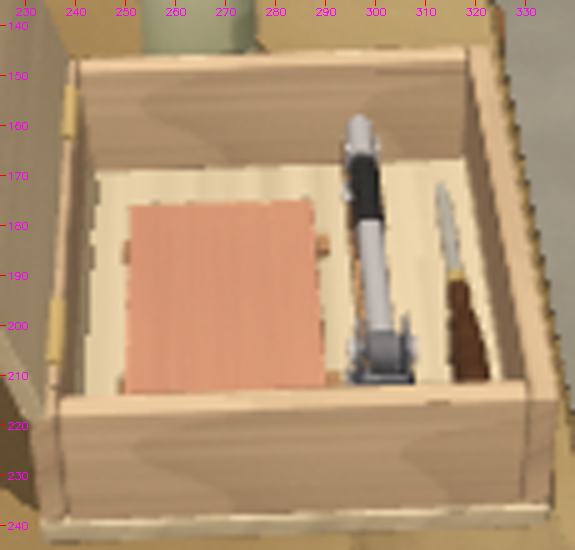

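View pics/b_side1.png

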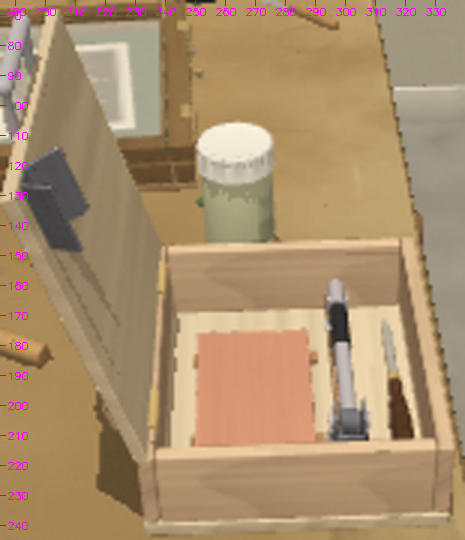

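Both zooms show the rim corners clearly: top view (280.3,264), (383,262.5), (279,185), (380.5,182); side view (336,215), (236.5,216.5), (323,144.5).

```bash
cat > geo.py <<'E'
import numpy as np
C={n:np.load(f"a_{n}.npz") for n in["side","top"]}
def proj(n,P):
    V=C[n]["view"];K=C[n]["camera_matrix"]; p=V[:3,:3]@np.asarray(P)+V[:3,3]
    q=K@np.array([p[0],-p[1],-p[2]]); return q[:2]/q[2]
def backz(n,uv,z):
    V=C[n]["view"];K=C[n]["camera_matrix"]
    r=np.linalg.inv(K)@np.array([uv[0],uv[1],1.]); d=V[:3,:3].T@np.array([r[0],-r[1],-r[2]]); o=-V[:3,:3].T@V[:3,3]
    return o+d*(z-o[2])/d[2]
E
python3 - <<'E'
from geo import *
from scipy.optimize import least_squares
h=.075
obs=[("top",(280.3,264.2),(-.1075,.13,h)),("top",(383.2,262.5),(-.1075,-.13,h)),
("side",(336,215.3),(-.1075,.13,h)),("side",(323,144.3),(-.1075,-.13,h)),
("top",(295.5,238),None),]
for n,uv,_ in obs[:4]: print(n,uv,backz(n,uv,h))
for n,uv in [("top",(279,185)),("top",(380.5,182)),("side",(236.5,216.5)),("side",(239.6,147))]: print(n,uv,backz(n,uv,h))
print("rod tip side",backz("side",(297,160),.055),"top",backz("top",(367,236.5),.058))
print("piv side",backz("side",(302,203),.06),"top",backz("top",(302,238),.062))
O=[o for o in obs if o[2]]+[("top",(279,184.2),(.1075-.003,.13,h)),("top",(380.3,181.5),(.1045,-.13,h)),
 ("top",(367,236.7),(-.04,-.09-.006,.055)), ("top",(297,238),(-.04,.083,.06))][:2]
def W(b,p):
    c,s=np.cos(b[2]),np.sin(b[2]); return np.array([b[0]+c*p[0]-s*p[1],b[1]+s*p[0]+c*p[1],p[2]])
def res(b): return np.concatenate([proj(n,W(b,p))-uv for n,uv,p in O])
r=least_squares(res,[.4,.0,0]); print(r.x,np.round(r.fun,1))
b=r.x
for nm,p in [("tip",(-.04,-.09,.055)),("pivot",(-.04,.075,.055)),("grip",(-.04,-.035,.055)),("inFR",(-.0955,-.118,h)),("inFL",(-.0955,.118,h))]:
    print(nm,np.round(W(b,p),4),proj("top",W(b,p)),proj("side",W(b,p)))
# lid bar
for th in (1.7,1.75,1.8,1.85):
  L=.238
  # lid frame: at th: direction from hinge to edge: -x rotated about +y by th -> (-cos, 0, sin)
  for nm,y in (("barL",.046),("barR",-.046)):
    p=(.1-L*np.cos(th)+ .005*np.sin(th),y,.077+L*np.sin(th)+.005*np.cos(th)); print(th,nm,np.round(W(b,p),4),proj("top",W(b,p)),proj("side",W(b,p)))
E
```

```text
top (280.3, 264.2) [0.3941219  0.09667018 0.075     ]
top (383.2, 262.5) [ 0.39547048 -0.16172675  0.075     ]
side (336, 215.3) [0.39712305 0.10591353 0.075     ]
side (323, 144.3) [ 0.39687008 -0.15278645  0.075     ]
top (279, 185) [0.59630942 0.09737955 0.075     ]
top (380.5, 182) [ 0.59935353 -0.16186132  0.075     ]
side (236.5, 216.5) [0.59660922 0.10035754 0.075     ]
side (239.6, 147) [ 0.60093696 -0.15139181  0.075     ]
rod tip side [ 0.46243084 -0.11793612  0.055     ] top [ 0.46135071 -0.12633124  0.058     ]
piv side [0.46127077 0.04758215 0.06      ] top [0.45969122 0.04043396 0.062     ]
[ 0.50078305 -0.03070535 -0.00231182] [-1.1  0.2 -0.5  1.   1.4 -2.2  1.3 -1.8 -0.7 -2.8 -0.2 -1.7]
tip [ 0.4606 -0.1206  0.055 ] [364.56969535 236.85231258] [297.70259831 159.34003308]
pivot [0.461  0.0444 0.055 ] [300.41380229 237.56780214] [302.01079305 203.79641041]
grip [ 0.4607 -0.0656  0.055 ] [343.10749937 237.0916667 ] [299.02177232 172.95262513]
inFR [ 0.405  -0.1485  0.075 ] [377.75634384 258.73436529] [319.85161785 145.3641162 ]
inFL [0.4056 0.0875 0.075 ] [283.85404822 259.60849983] [330.74492745 209.3513082 ]
1.7 barL [0.6365 0.015  0.3124] [315.43599115 147.53993894] [205.90403809  87.88642694]
1.7 barR [ 0.6363 -0.077   0.3124] [361.69187783 146.67443473] [210.70553197  66.62019081]
1.75 barL [0.6482 0.015  0.3103] [315.2786785  142.04121717] [199.54111778  89.12209048]
1.75 barR [ 0.648  -0.077   0.3103] [361.36185192 141.15761759] [204.84962533  67.78589319]
1.8 barL [0.6598 0.0149 0.3076] [315.109219   136.71539717] [193.30999349  90.65093194]
1.8 barR [ 0.6596 -0.0771  0.3076] [360.98932101 135.81512404] [199.11090577  69.2307965 ]
1.85 barL [0.6713 0.0149 0.3044] [314.92853564 131.58424834] [187.23430841  92.46520169]
1.85 barR [ 0.6711 -0.0771  0.3044] [360.57652535 130.66881267] [193.51057367  70.94786346]
```

```bash
python3 - <<'E'
import cv2
def grid(im,x0,y0,w,h,f,out):
    c=cv2.resize(im[y0:y0+h,x0:x0+w],None,fx=f,fy=f,interpolation=cv2.INTER_CUBIC)
    for x in range(x0-x0%10+10,x0+w,10):
        cv2.line(c,((x-x0)*f,0),((x-x0)*f,5),(0,0,255),1); cv2.putText(c,str(x),((x-x0)*f-10,15),0,.35,(255,0,255),1)
    for y in range(y0-y0%10+10,y0+h,10):
        cv2.line(c,(0,(y-y0)*f),(5,(y-y0)*f),(0,0,255),1); cv2.putText(c,str(y),(7,(y-y0)*f+4),0,.35,(255,0,255),1)
    cv2.imwrite(out,c)
grid(cv2.imread("pics/a_top.png"),270,120,132,70,6,"pics/c_top.png")
grid(cv2.imread("pics/a_side.png"),180,60,70,90,6,"pics/c_side.png")
E
```

```text
(no output)
```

View pics/c_top.png

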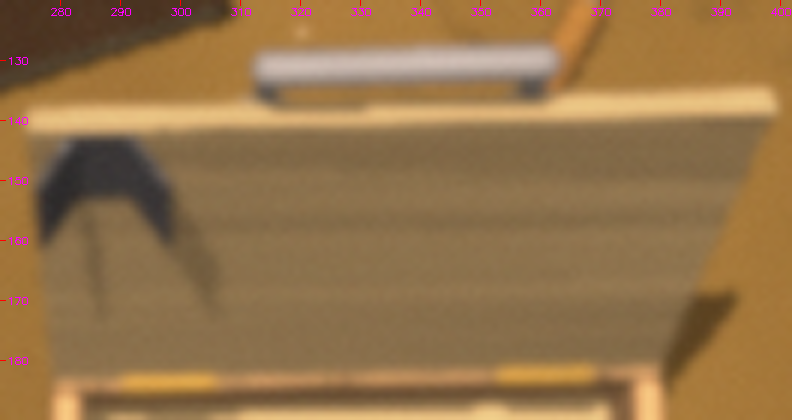

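View pics/c_side.png

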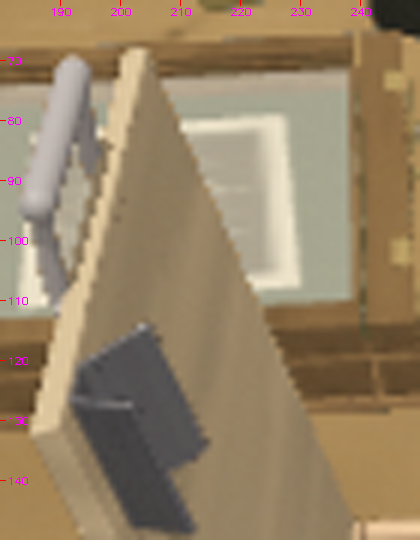

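The two cameras disagree by about 8 mm in y, which is more than the stated calibration error. I check each one against its depth data and the known table height.

```bash
python3 - <<'E'
from geo import *
def pt(n,u,v,w=2):
    D=C[n]["depth"][v-w:v+w+1,u-w:u+w+1]; d=np.median(D[D>0]) if (D>0).any() else 0
    V=C[n]["view"];K=C[n]["camera_matrix"]; r=np.linalg.inv(K)@np.array([u,v,1.])*d
    return V[:3,:3].T@(np.array([r[0],-r[1],-r[2]])-V[:3,3])
for n,l in (("top",[(230,200),(200,250),(420,240),(400,120),(150,210),(332,264-3),(281,220),(379,220),(325,210),(414,203)]),("side",[(200,250),(280,270),(150,150),(130,320),(290,30),(332,180),(286,215),(280,146),(270,195),(263,112)])):
    for p in l: print(n,p,np.round(pt(n,*p),4))
E
```

```text
top (230, 200) [ 0.5679  0.236  -0.0009]
top (200, 250) [ 0.4315  0.3189 -0.0007]
top (420, 240) [ 0.4509 -0.2782 -0.0012]
top (400, 120) [ 7.825e-01 -2.371e-01 -7.000e-04]
top (150, 210) [ 0.5437  0.4593 -0.0011]
top (332, 261) [ 0.4006 -0.0339  0.0738]
top (281, 220) [0.5062 0.0935 0.0735]
top (379, 220) [ 0.5024 -0.1551  0.0737]
top (325, 210) [ 0.5344 -0.0233  0.0198]
top (414, 203) [ 0.5397 -0.2306  0.1222]
side (200, 250) [ 6.779e-01  1.180e-01 -1.000e-04]
side (280, 270) [ 0.5127  0.1784 -0.0014]
side (150, 150) [ 0.8577 -0.2674 -0.0026]
side (130, 320) [ 0.7852  0.2845 -0.0008]
side (290, 30) [ 0.4321 -1.1718 -0.0029]
side (332, 180) [ 0.2809 -0.6813 -0.4474]
side (286, 215) [0.4971 0.0982 0.073 ]
side (280, 146) [ 0.5023 -0.1528  0.0736]
side (270, 195) [ 0.5297 -0.0308  0.0199]
side (263, 112) [ 0.542  -0.2353  0.1223]
```

```bash
cat >> geo.py <<'E'
def cloud(n,im=None):
    c=im or C[n]; D=c["depth"];K=c["camera_matrix"];V=c["view"]
    v,u=np.mgrid[:D.shape[0],:D.shape[1]]
    r=np.stack([u,v,np.ones_like(u)],-1)@np.linalg.inv(K).T*D[...,None]
    P=(r*[1,-1,-1]-V[:3,3])@V[:3,:3]; P[D<=0]=np.nan; return P
E
python3 - <<'E'
from geo import *
for n in("top","side"):
    P=cloud(n); F=C[n]["frame"].astype(int)
    m=(abs(P[...,2]-.074)<.004)&(P[...,0]>.38)&(P[...,0]<.62)&(P[...,1]>-.18)&(P[...,1]<.12)
    Q=P[m]; print(n,len(Q))
    for nm,s in(("L",(Q[:,1]>.07)&(abs(Q[:,0]-.5)<.07)),("R",(Q[:,1]<-.13)&(abs(Q[:,0]-.5)<.07)),):
        y=Q[s][:,1]; print(nm,s.sum(),np.percentile(y,[2,10,50,90,98]).round(4), "slope",np.polyfit(Q[s][:,0],y,1)[0].round(4))
    s=(Q[:,0]<.43)&(abs(Q[:,1]+.03)<.09); x=Q[s][:,0]; print("F",s.sum(),np.percentile(x,[2,10,50,90,98]).round(4),np.polyfit(Q[s][:,1],x,1)[0].round(4))
    # copper plate
    B,G,R=F[...,0],F[...,1],F[...,2]
    c=(R-B>60)&(abs(P[...,2]-.02)<.004)&(abs(P[...,0]-.53)<.07)&(abs(P[...,1]+.03)<.1)&(R-G>40)
    Q=P[c];print("cu",c.sum(),np.percentile(Q[:,0],[1,50,99]).round(4),np.percentile(Q[:,1],[1,50,99]).round(4),Q[:,2].mean())
    # jar lid
    c=(P[...,2]>.115)&(P[...,2]<.13)&(abs(P[...,0]-.54)<.06)&(abs(P[...,1]+.23)<.06)
    Q=P[c];print("jar",c.sum(),np.percentile(Q[:,0],[1,50,99]).round(4),np.percentile(Q[:,1],[1,50,99]).round(4))
    # rod
    c=(P[...,2]>.05)&(P[...,2]<.068)&(abs(P[...,0]-.46)<.03)&(abs(P[...,1]+.03)<.12)
    Q=P[c];print("rod",c.sum(),np.percentile(Q[:,0],[1,50,99]).round(4),np.percentile(Q[:,1],[1,50,99]).round(4))
E
```

```text
top 1344
L 238 [0.0879 0.0885 0.0933 0.0982 0.0989] slope 0.0007
R 255 [-0.1599 -0.1588 -0.1538 -0.1491 -0.1485] slope 0.0038
F 315 [0.395  0.3957 0.4006 0.4052 0.4059] -0.0033
cu 1908 [0.4851 0.5296 0.5739] [-0.1088 -0.0307  0.0485] 0.02027182262121939
jar 567 [0.5105 0.5399 0.5711] [-0.2708 -0.2398 -0.2095]
rod 441 [0.4355 0.4617 0.4793] [-0.1493 -0.0367  0.0871]
side 1340
L 342 [0.0906 0.0924 0.0982 0.1017 0.103 ] slope 0.0051
R 202 [-0.1572 -0.1553 -0.1493 -0.1456 -0.144 ] slope 0.0025
F 270 [0.3968 0.398  0.4029 0.4076 0.4082] -0.0057
cu 1476 [0.4868 0.5316 0.5756] [-0.1056 -0.0325  0.0298] 0.02013645939804173
jar 308 [0.512  0.5421 0.5724] [-0.2666 -0.2312 -0.2052]
rod 511 [0.4317 0.4637 0.4856] [-0.1495 -0.0489  0.0575]
```

The clouds agree to within ±2 mm per camera, so I average them. That gives a box origin near (0.503, −0.028) with almost no yaw. Now I write the helpers and check that the planned paths are reachable.

```bash
cat > h.py <<'E'
from bench import *
import numpy as np, cv2
from scipy.spatial.transform import Rotation as Ro
BX,BY,YAW=.5032,-.028,.004
def W(p):
    c,s=np.cos(YAW),np.sin(YAW); return np.array([BX+c*p[0]-s*p[1],BY+s*p[0]+c*p[1],p[2]])
def q(R): x=Ro.from_matrix(R).as_quat(); return np.array([x[3],x[0],x[1],x[2]])
R0=np.array([[0,1,0],[1,0,0],[0,0,-1.]])  # cols x=(0,1,0) y=(1,0,0) z=(0,0,-1)
def rodpose(th,tilt,d=.008,dx=0.,r=.110):
    """TCP pose for rod angle th, tool tilt (0=down), d: TCP ahead of rod axis"""
    P=W((-.04+dx,.075-r*np.cos(th),.055+r*np.sin(th)))
    R=Ro.from_rotvec([-tilt,0,0]).as_matrix()@R0
    return P+d*R[:,2],q(R)
def lidpose(th,a,d=.009,dy=0.,back=0.):
    L=.238
    P=W((.1-L*np.cos(th)+.005*np.sin(th),dy,.077+L*np.sin(th)+.005*np.cos(th)))
    z=np.array([np.cos(a),0,-np.sin(a)]);y=np.array([np.sin(a),0,np.cos(a)])
    return P+(d-back)*z,q(np.stack([[0,1,0],y,z],1))
def snap(n,name):
    im=get_image(n); cv2.imwrite(f"pics/{name}.png",im["frame"]); np.savez(f"{name}.npz",**im); return im
def st(): s=state(); print("t",round(s["time"],2),"p",s["ee_pos"].round(4),"F",s["ft_force"].round(1),"M",s["moment"].round(2),"gap",round(s["finger_gap"],4)); return s
E
python3 - <<'E'
from h import *
r=lambda j: None if j is None else np.round(j,2)
print("via",r(inverse_kinematics([.33,.25,.28],q(R0))))
for th,t in [(0,-.17),(.3,.1),(.8,.55),(1.2,.85),(1.5,1.05),(1.75,1.05),(1.75,1.3),(1.75,1.57)]: 
    print(th,t,r(inverse_kinematics(*rodpose(th,t))))
for th,a in [(1.83,1.83),(1.83,1.57),(1.83,1.7),(1.5,1.5),(1.2,1.3),(1.,1.2),(.82,1.1),(.82,.95),(.82,.82)]:
    print(th,a,lidpose(th,a)[0].round(3),r(inverse_kinematics(*lidpose(th,a))),r(inverse_kinematics(*lidpose(th,a,back=.08))))
E
```

```text
via [ 0.57 -0.39  1.58 -0.    1.95  0.57]
0 -0.17 [-0.32 -0.19  1.84  0.16  1.55 -0.33]
0.3 0.1 [-0.13 -0.26  1.83 -0.1   1.56 -0.13]
0.8 0.55 [ 0.23 -0.2   1.78 -0.54  1.68  0.21]
1.2 0.85 [ 0.44 -0.05  1.72 -0.78  1.83  0.38]
1.5 1.05 [ 0.56  0.09  1.66 -0.91  1.94  0.46]
1.75 1.05 [ 0.6   0.14  1.62 -0.89  1.97  0.49]
1.75 1.3 [ 0.64  0.27  1.61 -1.06  2.06  0.53]
1.75 1.57 [ 0.66  0.42  1.61 -1.24  2.15  0.56]
1.83 1.83 [ 0.667 -0.027  0.297] [-0.08  0.6   0.51 -0.03  2.29 -0.1 ] None
1.83 1.57 [ 0.669 -0.027  0.297] [-0.09  0.32  0.86  0.    1.97 -0.09] [-0.09  0.4   0.61  0.    2.14 -0.09]
1.83 1.7 [ 0.668 -0.027  0.297] [-0.09  0.45  0.69 -0.01  2.13 -0.09] [-0.08  0.61  0.32 -0.02  2.33 -0.09]
1.5 1.5 [ 0.592 -0.028  0.306] [-0.11  0.03  1.16  0.01  1.88 -0.11] [-0.11  0.08  0.96  0.01  2.03 -0.11]
1.2 1.3 [ 0.524 -0.028  0.292] [-0.14 -0.34  1.54  0.04  1.67 -0.13] [-0.15 -0.34  1.4   0.04  1.81 -0.13]
1.0 1.2 [ 0.482 -0.028  0.272] [-0.17 -0.56  1.75  0.06  1.58 -0.16] [-0.19 -0.58  1.63  0.07  1.73 -0.16]
0.82 1.1 [ 0.449 -0.028  0.246] [-0.21 -0.77  1.95  0.1   1.51 -0.2 ] [-0.24 -0.81  1.83  0.11  1.66 -0.21]
0.82 0.95 [ 0.45  -0.028  0.247] None None
0.82 0.82 [ 0.451 -0.028  0.248] None None
```

```bash
python3 - <<'E'
from h import *
move_to([.33,.25,.28],q(R0))
p,o=rodpose(0,-.1,d=.008-.12,dx=.006)
move_to(p,o); s=st()
snap("wrist","d_wrist"); snap("side","d_side"); snap("top","d_top")
E
```

```text
t 2.98 p [ 0.4696 -0.0733  0.1669] F [0.8 0.1 0.3] M [-0.1   0.05 -0.02] gap 0.088
```

View pics/d_wrist.png

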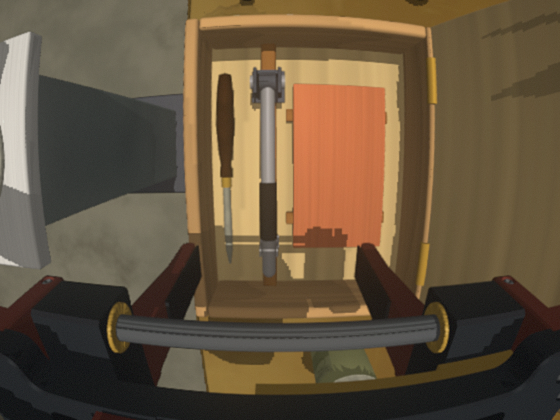

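View pics/d_side.png

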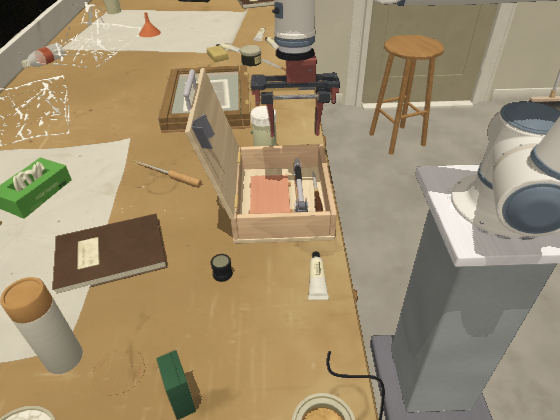

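The wrist view shows the rod at column 268, with the sleeve on rows 182–240 and the front wall's rim around columns 187–201. The gripper's long side runs along the jaws. I back-project these points through the fisheye model.

```bash
cat >> geo.py <<'E'
def fishback(im,uv,z):
    K=im["camera_matrix"];V=im["view"]; d=np.array([uv[0]-K[0,2],uv[1]-K[1,2]]);r=np.hypot(*d);t=r/K[0,0]
    c=np.array([np.sin(t)*d[0]/r,-np.sin(t)*d[1]/r,-np.cos(t)]); w=V[:3,:3].T@c;o=-V[:3,:3].T@V[:3,3]
    return o+w*(z-o[2])/w[2]
E
python3 - <<'E'
from geo import *
import cv2
im=dict(np.load("d_wrist.npz")); F=im["frame"]
c=cv2.resize(F[10:300,170:450],None,fx=2,fy=2,interpolation=cv2.INTER_CUBIC)
for x in range(180,450,20): cv2.putText(c,str(x),((x-170)*2-8,10),0,.35,(255,0,255),1);cv2.line(c,((x-170)*2,12),((x-170)*2,16),(0,0,255),1)
for y in range(20,300,20): cv2.putText(c,str(y),(4,(y-10)*2+4),0,.35,(255,0,255),1)
cv2.imwrite("pics/d_wc.png",c)
for uv,z,n in [((268.5,182),.0625,"sleeve + end (by .-.01)"),((268.5,240),.0625,"sleeve - end"),((268,110),.061,"rod"),((201,100),.075,"front inner"),((187,100),.075,"front outer"),((270,85),.06,"pivot")]: print(n,fishback(im,uv,z).round(4))
E
```

```text
sleeve + end (by .-.01) [ 0.4621 -0.0396  0.0625]
sleeve - end [ 0.4619 -0.0894  0.0625]
rod [0.4617 0.0198 0.061 ]
front inner [0.4092 0.0278 0.075 ]
front outer [0.3976 0.0284 0.075 ]
pivot [0.4633 0.041  0.06  ]
```

View pics/d_wc.png

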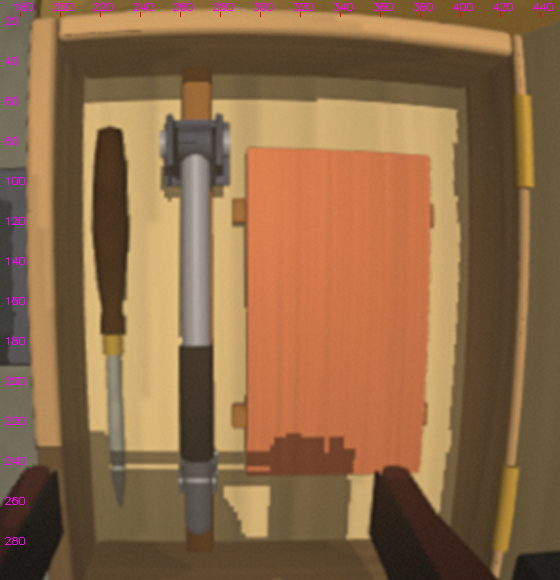

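The wrist measurement puts the rod at x≈0.462 and the sleeve's middle at y≈−0.0645, so I update the box to (0.5025, −0.029). Then I descend offset by 6.5 mm so the open fingers clear the front wall, close, and centre on the rod.

```bash
sed -i 's/^BX,BY,YAW=.*/BX,BY,YAW=.5025,-.029,.004/' h.py; python3 - <<'E'
from h import *
p,o=rodpose(0,-.1,d=.008-.03,dx=.0065); move_l(p,.2,o); st()
p,o=rodpose(0,-.1,d=.008,dx=.0065); move_l(p,.06,o); st()
snap("wrist","e_wrist")
close(); st()
E
```

```text
t 3.73 p [ 0.4695 -0.0662  0.0778] F [-0.  -0.2  0.2] M [-0.15  0.1  -0.05] gap 0.0878
t 4.38 p [ 0.4691 -0.0633  0.0469] F [-0.6 -1.2  0.2] M [-0.08  0.06 -0.04] gap 0.0881
t 5.55 p [ 0.462  -0.0633  0.0465] F [-30.1  -0.5  17.4] M [0.06 5.44 0.62] gap 0.0143
```

View pics/e_wrist.png

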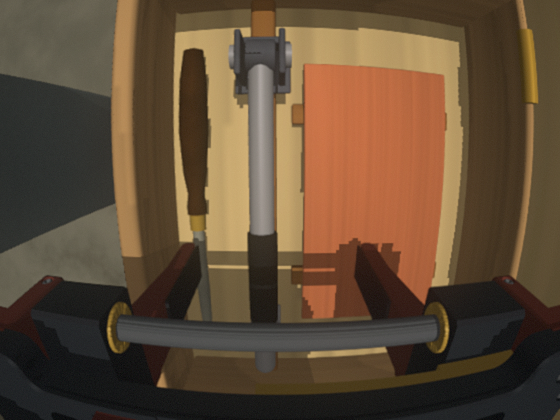

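The arm gave way and centred itself on the rod, with a gap of 14.3 mm on the sleeve. The rod is at x=0.462. I take out the offset and swing.

```bash
python3 - <<'E'
from h import *
p,o=rodpose(0,-.1,dx=-.0005); move_l(p,.03,o); st()
for th in [.12,.35]:
    p,o=rodpose(th,th-.1,dx=-.0005); move_l(p,.08,o); s=st()
    if np.linalg.norm(s["ft_force"])>50: break
snap("side","f_side")
E
```

```text
t 5.93 p [ 0.4616 -0.0633  0.0468] F [-3.5  0.1  1.4] M [-0.12  0.93  0.1 ] gap 0.0143
t 6.25 p [ 0.4616 -0.0635  0.0601] F [-4.2 -2.4 -0.7] M [-0.42  0.9  -0.03] gap 0.0139
t 6.72 p [ 0.4615 -0.0594  0.0849] F [-4.7 -3.2 -0.5] M [-0.42  0.91 -0.2 ] gap 0.0144
```

View pics/f_side.png

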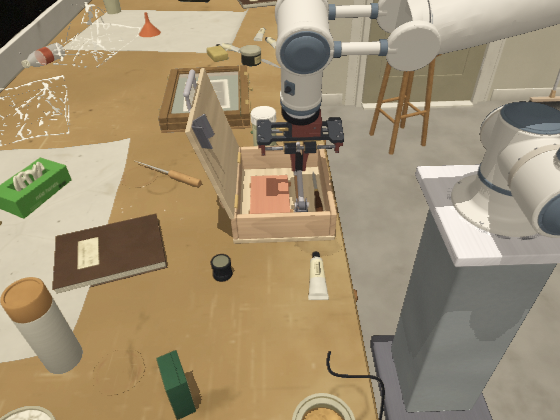

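The side view shows the rod lifting with the gripper near (300,190), and the forces are low. I continue the arc.

```bash
python3 - <<'E'
from h import *
for th in [.6,.85,1.1,1.3,1.5]:
    p,o=rodpose(th,th-.1,dx=-.001); move_l(p,.1,o); s=st()
    if np.linalg.norm(s["ft_force"])>40: break
snap("side","g_side");snap("top","g_top")
E
```

```text
t 7.19 p [ 0.4615 -0.0485  0.1101] F [-4.  -3.7  0.5] M [-0.38  0.72 -0.37] gap 0.0141
t 7.62 p [ 0.4614 -0.0319  0.1314] F [-3.7 -2.5  1.3] M [-0.26  0.51 -0.49] gap 0.0139
t 8.04 p [ 0.4613 -0.0106  0.1481] F [-3.9 -1.   0.4] M [-0.    0.48 -0.66] gap 0.0143
t 8.41 p [0.4612 0.0089 0.1572] F [-4.4 -0.3 -2.1] M [ 0.34  0.29 -0.78] gap 0.0141
t 8.78 p [0.4611 0.0299 0.1623] F [-4.7 -0.5 -3.3] M [ 0.84  0.12 -0.82] gap 0.014
```

View pics/g_side.png

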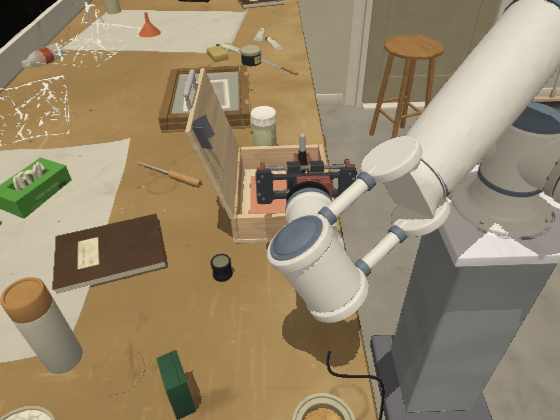

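The rod stands near upright in the gripper. I finish the swing to the stop without tilting the tool any further.

```bash
python3 - <<'E'
from h import *
for th in [1.62,1.71,1.745,1.765]:
    p,o=rodpose(th,min(th-.1,1.5),dx=-.001); move_l(p,.05,o); s=st()
    if np.linalg.norm(s["ft_force"])>25: break
gripper_open(); st()
R=Ro.from_quat(np.roll(s["ee_rot"],-1)).as_matrix()
move_l(s["ee_pos"]-.13*R[:,2],.2); st()
snap("side","i_side");snap("top","i_top");snap("wrist","i_wrist")
E
```

```text
t 9.29 p [0.461  0.0428 0.1632] F [-5.  -3.  -9.8] M [ 1.84  0.1  -0.82] gap 0.0144
t 9.64 p [0.4609 0.0528 0.1633] F [-5.5 -1.7 -6.5] M [ 1.31  0.13 -0.89] gap 0.014
t 9.89 p [0.4609 0.056  0.163 ] F [-5.5 -5.5 -4.8] M [ 1.09  0.12 -0.86] gap 0.0142
t 10.14 p [0.4609 0.0568 0.1629] F [ -4.3 -18.2  -2.7] M [ 0.59  0.09 -0.6 ] gap 0.0141
t 11.34 p [0.4611 0.0591 0.1623] F [0.3 0.2 0.5] M [0.46 0.08 0.03] gap 0.088
t 12.13 p [0.4614 0.186  0.1719] F [ 1.3 -0.6  0.4] M [0.47 0.09 0.01] gap 0.0878
```

View pics/i_side.png

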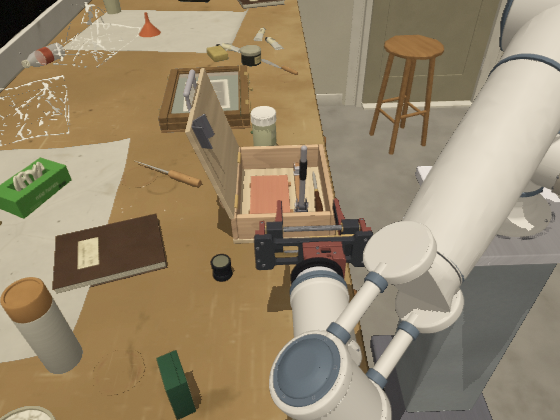

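View pics/i_wrist.png

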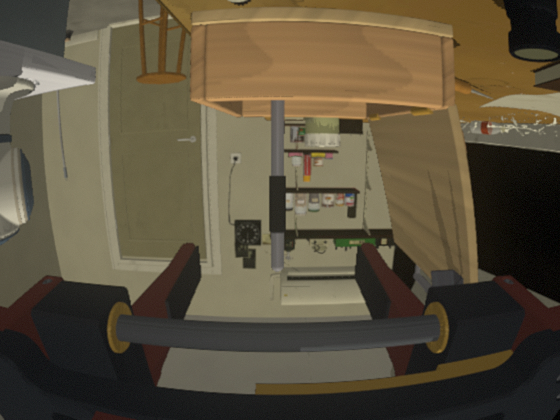

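View pics/i_top.png

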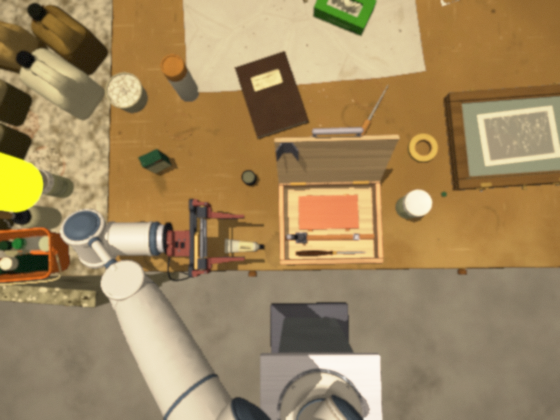

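Wrist and side views show the rod standing, with its tip near (302,150) in the side view. I check its lean against the prediction, and move toward the lid bar.

```bash
python3 - <<'E'
from geo import *
import cv2
bx,by=.5025,-.029
for th in(1.65,1.745):
    for r in(.165+.006,.135,.085): 
        p=(bx-.04,by+.075-r*np.cos(th),.055+r*np.sin(th)); print(th,r,proj("top",p).round(1),proj("side",p).round(1))
a=cv2.imread("pics/i_top.png")[220:256,270:340];b=cv2.imread("pics/i_side.png")[135:225,270:340]
cv2.imwrite("pics/j.png",np.hstack([cv2.resize(np.vstack([a,a*0,a*0])[:90],None,fx=5,fy=5,interpolation=cv2.INTER_CUBIC),cv2.resize(b,None,fx=5,fy=5,interpolation=cv2.INTER_CUBIC)]))
E
```

```text
1.65 0.171 [294.6 235.8] [303.2 139.7]
1.65 0.135 [295.8 236.1] [302.8 154.8]
1.65 0.085 [297.4 236.4] [302.2 174.4]
1.745 0.171 [287.2 235.9] [303.8 145.4]
1.745 0.135 [290.2 236.2] [303.2 159.4]
1.745 0.085 [294.  236.5] [302.5 177.3]
```

View pics/j.png

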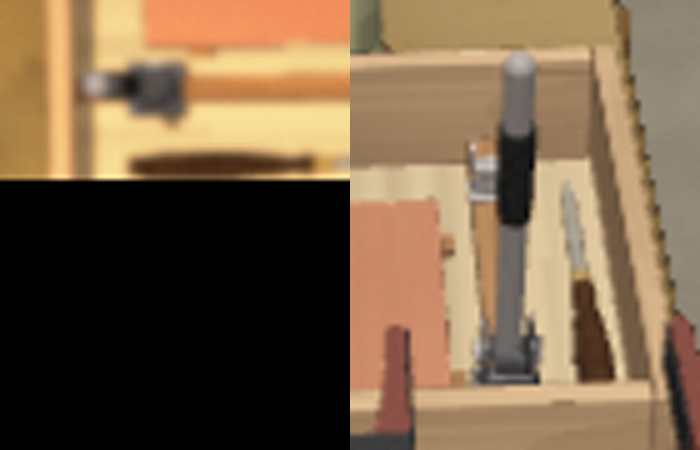

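The rod matches the 1.745 prediction in both views, so it is at its stop. The bar matches a lid angle of about 1.85. I go to a pose above the bar.

```bash
python3 - <<'E'
from h import *
s=state(); p=s["ee_pos"]
try: move_l(p+[-.02,.05,.16],.3)
except IKError as e: print(e); move_l(p+[-.02,.02,.10],.3)
move_to([.48,.12,.42],q(R0)); st()
p,o=lidpose(1.85,1.62,back=.085); move_to(p,o); st()
snap("wrist","k_wrist"); snap("side","k_side")
E
```

```text
t 14.25 p [0.4803 0.12   0.4174] F [-0.4  0.2 -0.4] M [-0.04  0.02 -0.02] gap 0.0877
t 15.23 p [ 0.6764 -0.027   0.3804] F [-0.2 -0.5 -0.8] M [-0.07  0.05 -0.01] gap 0.0881
```

View pics/k_wrist.png

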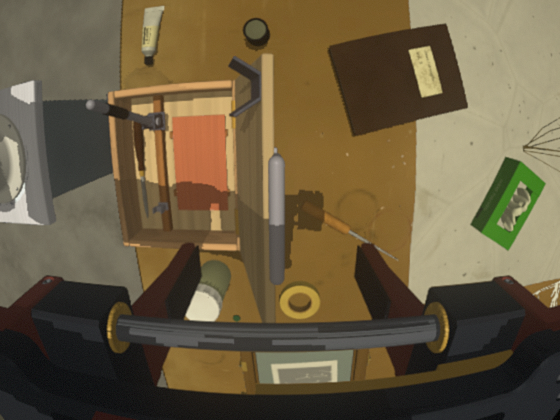

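View pics/k_side.png

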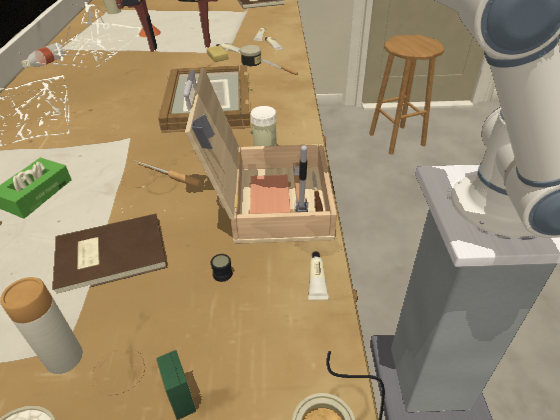

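The bar sits at column 277, rows 153–283 in the wrist view, centred between the fingers. I back-project it.

```bash
python3 - <<'E'
from geo import *
import sys
im=dict(np.load("k_wrist.npz"))
for z in (.300,.304): print([fishback(im,uv,z).round(4) for uv in((277,155),(277,280))])
from h import *
for th in(1.75,1.8,1.85): print(th,lidpose(th,1.57,d=0)[0].round(4))
E
```

```text
[array([0.6719, 0.0222, 0.3   ]), array([ 0.672 , -0.0805,  0.3   ])]
[array([0.6721, 0.0228, 0.304 ]), array([ 0.6722, -0.0782,  0.304 ])]
1.75 [ 0.6498 -0.0284  0.3103]
1.8 [ 0.6614 -0.0284  0.3076]
1.85 [ 0.6729 -0.0283  0.3044]
```

It matches 1.85 to within 1 mm. I pinch the bar and bring the lid forward along its arc.

```bash
cat >> h.py <<'E'
def aof(th): return np.interp(th,[.80,1.85],[1.12,1.62])
E
python3 - <<'E'
from h import *
p,o=lidpose(1.85,1.62); move_l(p,.1,o); st()
close(); st()
for th in [1.72,1.58,1.44]:
    p,o=lidpose(th,aof(th)); move_l(p,.09,o); s=st()
    if np.linalg.norm(s["ft_force"])>45: break
snap("side","l_side")
E
```

```text
t 16.33 p [ 0.6725 -0.0282  0.2966] F [-0.8  0.5 -0.2] M [-0.09  0.05 -0.  ] gap 0.0878
t 17.5 p [ 0.6713 -0.0283  0.2955] F [-5.2 -0.3  0.2] M [-0.11  0.91  0.02] gap 0.011
t 17.99 p [ 0.6431 -0.0284  0.3026] F [ 1.1 -0.6 -0.8] M [-0.09 -0.19 -0.  ] gap 0.0111
t 18.51 p [ 0.611  -0.0285  0.3063] F [0.6 0.  0.9] M [ 0.02 -0.2   0.09] gap 0.0112
t 19.02 p [ 0.5783 -0.0286  0.3054] F [0.2 0.6 2.7] M [-0.03 -0.08  0.01] gap 0.0111
```

View pics/l_side.png

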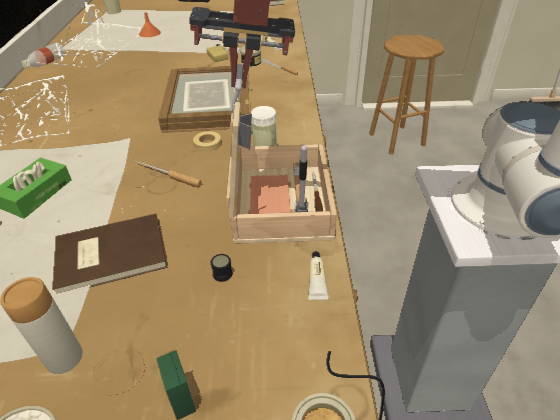

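The lid follows in the grip at near vertical, and the forces are tiny. I continue down to about 0.93.

```bash
python3 - <<'E'
from h import *
for th in [1.31,1.18,1.06,.97,.92]:
    p,o=lidpose(th,aof(th)); move_l(p,.08,o); s=st()
    if np.linalg.norm(s["ft_force"])>30: break
snap("side","m_side");snap("top","m_top")
E
```

```text
t 19.61 p [ 0.5483 -0.0287  0.3002] F [-0.7  1.6  5.5] M [ 0.14 -0.    0.07] gap 0.0112
t 20.14 p [ 0.5192 -0.0289  0.2908] F [-3.1  2.3  5. ] M [0.12 0.12 0.1 ] gap 0.0109
t 20.64 p [ 0.4938 -0.029   0.2789] F [-2.8  2.1  5.5] M [0.12 0.23 0.14] gap 0.0115
t 21.06 p [ 0.4757 -0.0291  0.268 ] F [-3.7  1.   5.2] M [0.17 0.26 0.13] gap 0.0114
t 21.36 p [ 0.4659 -0.0292  0.261 ] F [-4.   0.8  4.3] M [0.13 0.28 0.16] gap 0.0116
```

View pics/m_side.png

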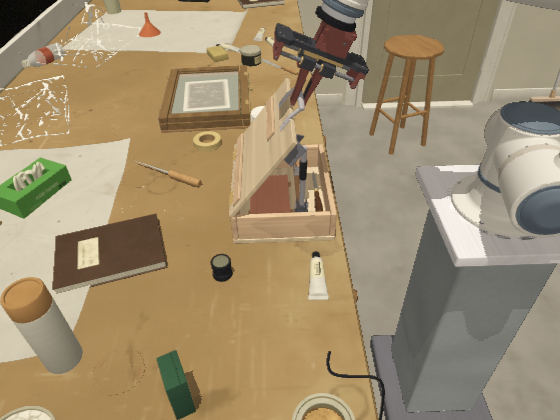

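The slot is just above the rod tip, near (298,145). Now I take small gentle steps and watch the force.

```bash
python3 - <<'E'
from h import *
f0=state()["ft_force"]
for th in [.88,.855,.835,.825,.815]:
    p,o=lidpose(th,aof(th)); move_l(p,.04,o); s=st()
    if np.linalg.norm(s["ft_force"]-f0)>12: break
snap("side","n_side");snap("top","n_top");snap("wrist","n_wrist")
a=cv2.imread("pics/n_side.png")[70:245,225:345]; cv2.imwrite("pics/n_c.png",cv2.resize(a,None,fx=3.4,fy=3.4,interpolation=cv2.INTER_CUBIC))
E
```

```text
t 21.84 p [ 0.4582 -0.0292  0.255 ] F [-3.3  1.3  2.9] M [0.17 0.33 0.11] gap 0.0112
t 22.14 p [ 0.4537 -0.0292  0.2514] F [-2.2  1.2  1.5] M [0.06 0.23 0.1 ] gap 0.011
t 22.41 p [ 0.4501 -0.0292  0.2482] F [-1.9  1.7  1.5] M [0.11 0.34 0.16] gap 0.0111
t 22.66 p [ 0.4484 -0.0292  0.2467] F [-0.1  2.2  1. ] M [0.06 0.11 0.14] gap 0.0112
t 22.91 p [ 0.4467 -0.0293  0.2451] F [ 0.3  1.6 -0.7] M [0.07 0.01 0.1 ] gap 0.0112
```

View pics/n_c.png

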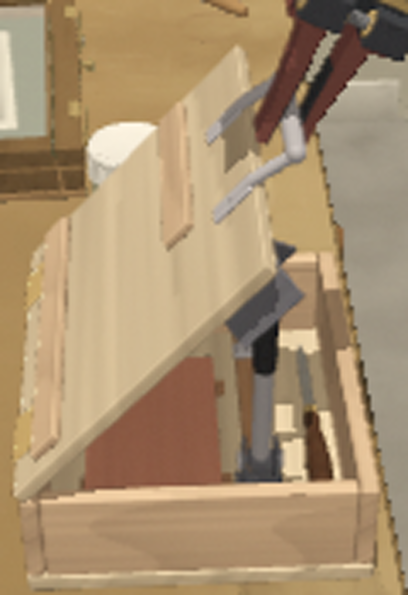

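The rod enters the slot in line, but there is no clear contact yet. I keep lowering until the force rises.

```bash
python3 - <<'E'
from h import *
f0=state()["ft_force"]
for th in [.808,.801,.794,.787,.780]:
    p,o=lidpose(th,aof(max(th,.8))); move_l(p,.03,o); s=st()
    t=np.array([np.sin(th),0,np.cos(th)]) # opening tangent roughly
    print(th,((s["ft_force"]-f0)@[-np.sin(th)*-1,0,np.cos(th)]).round(1))
    if np.linalg.norm(s["ft_force"]-f0)>10: break
E
```

```text
t 23.31 p [ 0.4461 -0.0292  0.2446] F [ 5.6  1.3 -1. ] M [ 0.04 -0.7   0.11] gap 0.0112
0.808 3.2
t 23.56 p [ 0.4458 -0.0292  0.2445] F [10.5  0.9  0.1] M [ 0.08 -1.4   0.14] gap 0.0113
0.801 7.4
t 23.81 p [ 0.4456 -0.0293  0.2443] F [14.9  0.6  1.3] M [ 0.14 -2.13  0.15] gap 0.0114
0.794 11.3
```

The TCP has stopped advancing and the force rises along the opening direction, so the lid is seated on something. I check with an image before releasing.

```bash
python3 - <<'E'
from h import *
p,o=lidpose(.806,aof(.806)); move_l(p,.03,o); st()
im=snap("side","o_side");snap("top","o_top")
a=im["frame"][120:240,260:345]; cv2.imwrite("pics/o_c.png",cv2.resize(a,None,fx=5,fy=5,interpolation=cv2.INTER_CUBIC))
E
python3 - <<'E'
import sys; sys.path.insert(0,'.')
from geo import *
bx,by=.5025,-.029
for r in(.165,.135,.085):
    th=1.745;print(r,proj("side",(bx-.04,by+.075-r*np.cos(th),.055+r*np.sin(th))))
E
```

```text
t 24.06 p [ 0.446  -0.0292  0.2446] F [5.9 1.3 0.1] M [ 0.03 -0.78  0.08] gap 0.0108
0.165 [303.68460361 147.79238602]
0.135 [303.20457648 159.35492371]
0.085 [302.46124884 177.25964922]
```

View pics/o_c.png

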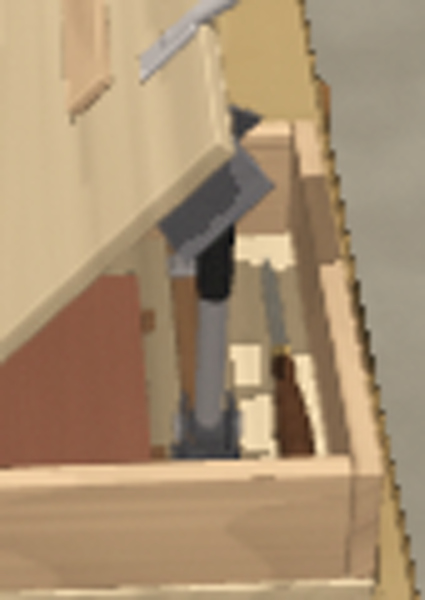

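View pics/o_top.png

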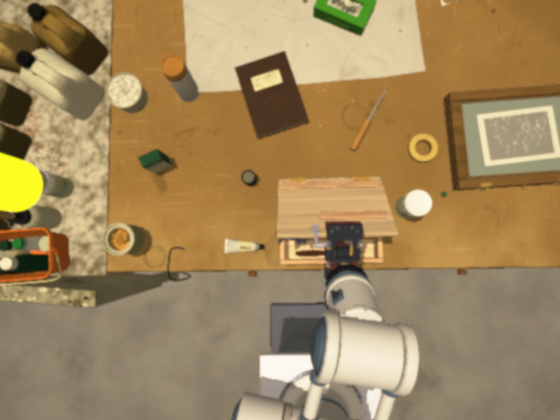

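The rod still matches its stop angle (sleeve end near (302,180)) and its tip is inside the slot. I release and retreat straight back.

```bash
python3 - <<'E'
from h import *
gripper_open(); s=st()
R=Ro.from_quat(np.roll(s["ee_rot"],-1)).as_matrix()
for b in (.08,.06,.045):
    try: move_l(s["ee_pos"]-b*R[:,2],.08); break
    except IKError as e: print(b,e)
st()
im=snap("side","p_side")
a=im["frame"][70:245,225:345]; cv2.imwrite("pics/p_c.png",cv2.resize(a,None,fx=3.4,fy=3.4,interpolation=cv2.INTER_CUBIC)); snap("wrist","p_wrist")
E
```

```text
t 25.39 p [ 0.4452 -0.0292  0.244 ] F [-0.6 -0.2 -0.6] M [-0.06  0.26  0.04] gap 0.0879
t 26.54 p [ 0.4106 -0.0292  0.3153] F [0.7 0.2 0.5] M [-0.01  0.27  0.04] gap 0.088
```

View pics/p_c.png

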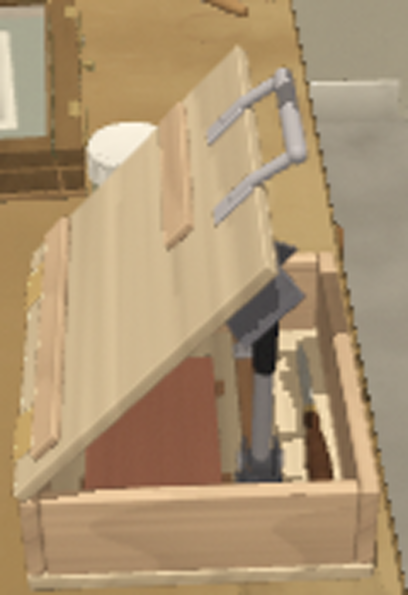

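View pics/p_wrist.png

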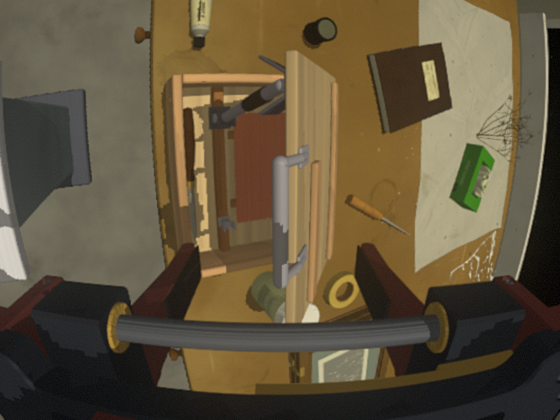

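The lid stays up with the gripper clear. I check the lid angle from the depth data, wait, and check again.

```bash
python3 - <<'E'
from h import *
import geo
def ang(im):
    P=geo.cloud("side",im).reshape(-1,3); P=P[np.isfinite(P).all(1)]
    m=(P[:,0]>.49)&(P[:,0]<.585)&(abs(P[:,1]+.03)<.11)&(P[:,2]>.085)&(P[:,2]<.24); P=P[m]
    P=P[P[:,2]>.077+ .9*(.6-P[:,0])-.01]
    k=np.polyfit(P[:,0],P[:,2],1); return len(P),np.arctan(-k[0])
a=dict(np.load("p_side.npz")); print(ang(a))
s=state(); move_l(s["ee_pos"]+[-.02,0,.06],.15); hold(1.2)
b=snap("side","q_side"); snap("top","q_top"); print(ang(b)); st()
x0=cv2.absdiff(cv2.imread("pics/p_side.png")[140:250,180:335],b["frame"][140:250,180:335]); print("diff",x0.max(),x0.mean())
E
```

```text
(2591, np.float64(0.8317371168775204))
(2587, np.float64(0.8317294077479651))
t 28.51 p [ 0.3906 -0.0292  0.3753] F [ 0.4  0.  -0.1] M [-0.07  0.26 -0.  ] gap 0.0875
diff 83 1.2437732160312804
```

View pics/q_side.png

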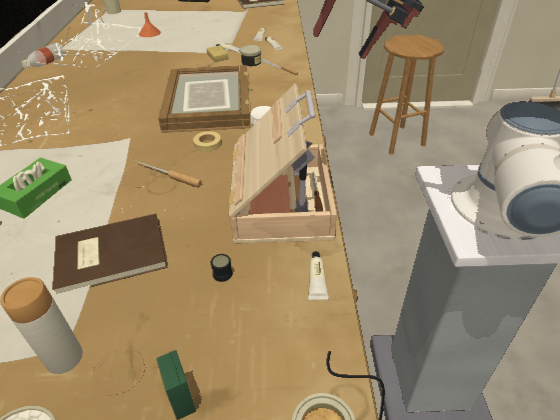

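View pics/q_top.png

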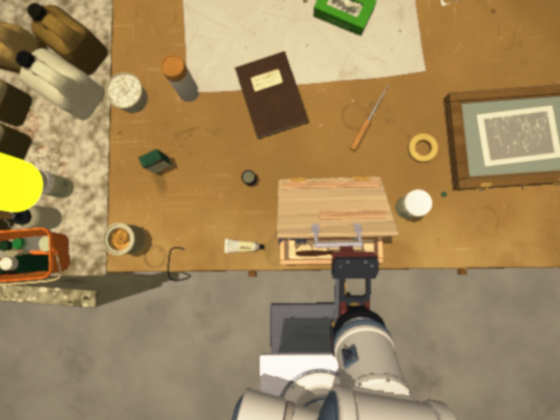

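The lid is steady at about 0.83, and the jar, tube, loupe and burnisher are where they were. I hand the job in.

```bash
python3 -c "
from bench import *
job_done(); print(state()['time'])"
```

```text
the job is handed in; nothing more can be done
the job is handed in; nothing more can be done
```

The rod now holds the lid half open on its own, and I handed the job in at about 28.5 s of the 64 s allowed.

I pinched the rod's sleeve, swung it up to its stop and let go. Then I pinched the lid's bar, brought the lid forward and lowered it in small steps onto the rod's tip. I released it and backed the arm clear.

**Final checks:**
- **Lid angle:** depth readings gave 0.832 before and after a 1.2 s wait with the robot clear. The expected rest angle was about 0.82.
- **Rod:** its pixel positions matched the 1.745 stop angle, and its tip sits in the slot as far as the side view shows. The slot hides the tip itself, so I did not see it directly. The contact force as the lid seated and the steady lid angle afterwards both agree with it.
- **Other objects:** the jar, ink tube, loupe and burnisher look unmoved by eye.

**Disagreements and odd readings:**
- **Cameras:** the top and side cameras differed by about 2 mm in x and 4 mm in y. I settled the position with the wrist camera.
- **Forces:** closing on the rod off-centre, to clear the front wall, briefly gave 30 N sideways, plus 17 N vertically, on the wrist. The other readings I took were under about 20 N.
- **Image comparison:** before and after the wait, the side view differed by up to 83 grey levels at single pixels (mean 1.2). I did not trace the cause. The arm moved between the two pictures, so its shadow may be part of it, and the lid angle had not changed.

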